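True up a cold plate on a dispenser's vacuum platen

ROBOT

A 6-joint arm with a two-finger parallel gripper is mounted at the origin on the work surface. World frame = base frame: x ahead of the robot, y to its left, z up, the work surface at z = 0. Lengths are in m, angles in rad, forces in N, time in s.
With the tool pointing down it reaches from about 0.35 to 0.775 m from the base axis. Payload 5.5 kg.
Tool frame: the origin (TCP) lies at the very end of the fingers, on their centre line; the grasp point (between the pads) lies 19 mm behind it; z points along the fingers, y is the direction in which the jaws open and shut (so a half turn about z gives the same grasp; the last joint's range is limited). The gripper opens to 85 mm and grips with 20 to 120 N. Pads are 22 mm wide; open, the fingers measure 114 mm over their backs; the gripper's body (76 mm by 85 mm) begins 54 mm behind the grasp point. The pads swing forward as they close: fully open they stand 13 mm farther back than shut.
Start: joints at [1.056, 0.313, 0.046, 1.304, 0, 1.431], TCP at [0.211, 0.535, 0.231] pointing down, gripper open.
Joint ranges: [-2.76, 2.76], [-0.86, 1.69], [-1.03, 1.26], [-2.2, 2.34], [-1.47, 1.5], [-3.14, 3.14]. Speed limits (rad/s): [2.57, 2.57, 3.14, 3.14, 3.14, 3.14].

INTERFACE

Orientations are given as a unit quaternion [w, x, y, z].
In Python, from workcell import get_state, imaging, env, spotter gives the robot as it stands.
- The arm moves only by the tool play_rows, never from a script. Its argument "moves" is a list of rows, each an object with "claw": the finger opening in cm, from 0 to 8.54; "delta_pos": the shift along the tool's x, y, z in cm, a list of three; "twist": the turn about the tool's z in degrees. A call has 1 to 12 rows; each row is the pose to reach, as a shift and turn from the pose commanded when the call began, along the tool's axes at that moment; what a row does not reach only later rows make up. A row lasts 1/8 s, in which the tool goes at most 62.5 mm and 10.7 degrees, less where a joint would pass 70% of its speed; a pose out of reach is approached as far as the arm can. A call with a gripper value outside its range is refused whole. The fingers move at their own pace and stop on an object; "force" is the grip in N (left out, the last holds). Time passes only in rows, so rows that repeat a pose let the fingers close. It gives the time, the measured TCP pose, the force and the opening at its end, in the units of the state.
- get_state(): the state, without advancing time (a new reading comes with each control period).
- imaging.read_camera(name): name is "side" or "top" or "wrist"; returns the picture (480x640x3 uint8, red, green, blue); there is no depth.
- imaging.camera_info(name): a dict with "fx", "fy", "cx", "cy" (pixels), "world_to_cam" (4x4, takes a point from world to camera coordinates). Camera axes: x right, y down, z forward; pixel columns grow to the right and rows downward; lengths in m; the calibration is good to about 2 mm. A picture is of the moment at which its call begins: read the wrist's pose just before it. camera_info takes no time and is no camera call; for the wrist camera it gives the pose at the moment of the call.
- env.hand_in(): hands the job in, once; it reports no verdict.
Trained networks look in the newest picture that a camera, given by its name, has taken for a name from the list of things; names that differ only in an ending like _2 or _b are one class to them, and where a whole thing is asked for, a point or a joint stands for the part that bears it (a point fixed in the world has none). Each returns a list of dicts, best first, with "conf" (0 to 1); they miss things now and then, are a little off and sometimes report something else, mostly with a low value. They report only what shows in the picture. A call takes as long as a camera call. They do not tell look-alikes from the thing itself.
- spotter.spot_in(camera, query): "extent" ([left, top, right, bottom] in pixels, round what is visible of it).
The state is a dict: "clock": time; "joint_pos": joint angles; "qvel": joint speeds; "tau": joint torques, N m; "tcp_pos": TCP position; "orientation": TCP orientation; "wrist_force": force on the tool from outside, world axes, zero at the start; "ft_torque": the same for the moment, N m; "finger_gap": finger opening in m.
Only numpy, scipy, OpenCV 4.12 (cv2) and the standard library are available. Lean on these libraries where they do the work, as an engineer would, in place of code of your own. Each camera call takes 0.05 s, during which the arm holds its last target. There are 200 camera calls.

TASK

The aluminium cold plate on the dispensing machine's black platen was set down crooked. Tap it gently on its edges, from one side and the other as needed, until it lies square inside the white outline with an even gap all round; slide it without lifting it, and keep off the raised sealing face, which is clean for the gasket bead. Then throw the red-knobbed vacuum lever fully over to hold it, and leave everything else where it stands.

Things in the scene. Friction and masses are not known exactly. Their poses are not given: they have to be found in the camera images.
- plate: The workpiece, loose on the platen: a bright aluminium cold plate, 110 mm along its x, 150 mm along its y, edges 22 mm high and vertical, 0.55 to 0.9 kg, too wide to grip. Origin: centre of its underside, z up. It slides on the platen against a friction of some 3 to 10 newtons and stays where it is left. At the start it is turned 10 to 25 degrees anticlockwise (seen from above) against the outline and up to 25 mm off along the outline's y, up to 8 mm off along its x.
- plate_land: The raised sealing face of the workpiece, a part of it: 86 x 126 mm, its underside at the plate's 22 mm level and its top 6 mm higher, set in 12 mm from the plate's edges all round; dark groove, two brass-ringed ports. Not to be touched. Origin: centre of its underside.
- platen: The fixed black platen of the dispensing machine, 240 mm along its x, 300 mm along its y, its flat top 37 mm above its origin (centre of its underside) and about 152 mm above the table; axes as the outline's. A fixed aluminium block 24 x 18 mm, 19 mm high, stands on its corner at x = +105, y = -138 mm. It can stand anywhere along the machine's travel, and does not move.
- outline (a point): Centre of the white outline on the platen's top surface. The outline is a 5 mm wide painted rectangle whose inner edge is 118 mm along this frame's x and 158 mm along its y: a plate that is centred and square has a 4 mm gap all round. z up.
- dispenser: The white benchtop dispensing machine, fixed: housing 440 mm (x) by 600 mm (y), 115 mm high, the platen on its top; origin: centre of its underside. A gantry (two 35 mm posts at x = +-200 mm and a cross beam, 455 mm high above the table) stands across it at y = -250 mm; a valve head hangs on the beam at x = +125 mm, reaching to y = -130 mm and from 275 to 525 mm above the table. A purge cup 52 mm wide and 49 mm high stands on the housing at x = +185, y = +60 mm.
- vacuum_unit: The fixed red vacuum unit, a box 170 mm (x) by 130 mm (y), 85 mm high, with an aluminium valve block (60 x 40 mm, 18 mm high) on the middle of its top. Origin: centre of its underside. Its x axis is the direction in which the lever is thrown.
- lever_pivot (a point): Pivot of the vacuum lever, 111 mm above the table, over the vacuum unit's origin; axes as the vacuum unit's. The lever turns about its y axis.
- lever_knob (a point): Centre of the red ball knob (30 mm diameter) at the end of the lever's steel rod (12 mm thick), 80 mm from the pivot.
- vacuum_lever (a joint): Angle of the vacuum lever: 0 = off, leaning 0.5 rad towards the vacuum unit's -x; 1.0 rad = on, at its stop, leaning 0.5 rad towards +x. A stiff valve: about 1.5 N at the knob moves it, and it stays where it is left.
- pendant: Bystander, loose: grey and black hand-held terminal about 180 x 115 x 30 mm lying on the table. Origin: underside, near its middle.
- tape_roll: Bystander, loose: roll of blue tape lying flat on the machine's housing beyond the platen, its top below the platen's, 84 mm across, 24 mm high. Origin: centre of its underside.
- solvent_bottle: Bystander, loose: white bottle with a red cap, 68 mm across, 170 mm high. Origin: centre of its underside.
- syringe_rack: Bystander, loose: aluminium rack 70 x 160 mm with three syringe barrels, 155 mm high. Origin: centre of its underside.
- spare_plate: Bystander, loose: another cold plate like the workpiece, lying on a blue foam mat on the table, not on the platen. Origin: centre of its underside.
Not all that is in view belongs to the job. Leave any purple look-alike of the plate alone.

How it is judged:
By the outcome, as a careful person would: the job done as asked, in the order asked, and still so for the second after the job is handed in, with the robot touching nothing.
It also fails if it takes over 72 s, if anything falls off the work surface, if the arm or the gripper's body presses on something with over 40 N, if the wrist force passes 120 N, or if a joint passes its speed limit or range.

## Working session

There is one attempt and no reset: what is moved stays moved. The work goes in short steps, Python scripts to look and compute and a tool call to move; the robot and the scene stay as the last step left them, time stands still between calls to the robot, and variables do not carry over. Pictures are saved under pics/ and viewed, about 8 in all and at most 12, crops included, and the job is handed in when it is done.

Besides the shell and the picture viewer there is one more tool, called as name(argument=value, ...) on one line, values as JSON. play_rows: Moves the arm, as the interface text tells. Its arguments: {"type":"object","properties":{"moves":{"type":"array"},"force":{"type":"number"}},"required":["moves"]}

```bash
mkdir -p pics; ls; python3 - <<'E'
from workcell import get_state, imaging, env, spotter
import cv2,numpy as np
for c in ("side","top","wrist"):
    im=imaging.read_camera(c); cv2.imwrite(f"pics/{c}0.png",im[:,:,::-1]); np.save(f"pics/{c}0.npy",im)
    i=imaging.camera_info(c); print(c,i["fx"],i["cx"],i["cy"]); print(np.round(i["world_to_cam"],4).tolist())
for c in ("side","top"):
  for q in ("plate","platen","vacuum_unit","lever_knob","spare_plate"):
    print(c,q,[(np.round(d["extent"]).tolist(),round(d["conf"],2)) for d in spotter.spot_in(c,q)[:3]])
print(get_state())
E
```

```text
pics
side 512.0490129647278 321.70559671538524 240.38241349374954
[[0.7215, -0.6921, -0.0185, -0.2464], [-0.4827, -0.4837, -0.73, 0.384], [0.4963, 0.5357, -0.6832, 1.0854], [0.0, 0.0, 0.0, 1.0]]
top 534.1133739726719 311.4052669988076 236.15047226243883
[[0.0128, -0.9998, 0.0183, 0.0999], [-0.9983, -0.0138, -0.0564, 0.4805], [0.0566, -0.0175, -0.9982, 1.8157], [0.0, 0.0, 0.0, 1.0]]
wrist 417.122135972223 318.7898578105754 241.24917311387262
[[0.3639, 0.9314, -0.0015, -0.5745], [0.8903, -0.3474, 0.2944, -0.0388], [0.2737, -0.1085, -0.9557, 0.3793], [0.0, 0.0, 0.0, 1.0]]
side plate [([352.0, 432.0, 444.0, 480.0], 0.65), ([372.0, 235.0, 446.0, 286.0], 0.56)]
side platen [([334.0, 215.0, 498.0, 336.0], 0.72)]
side vacuum_unit [([236.0, 170.0, 291.0, 206.0], 0.7), ([247.0, 195.0, 343.0, 266.0], 0.68)]
side lever_knob [([268.0, 195.0, 284.0, 214.0], 0.71)]
side spare_plate [([235.0, 170.0, 290.0, 209.0], 0.85)]
top plate [([346.0, 188.0, 404.0, 241.0], 0.92), ([429.0, 302.0, 472.0, 337.0], 0.86), ([308.0, 123.0, 550.0, 290.0], 0.59)]
top platen [([328.0, 178.0, 428.0, 252.0], 0.82)]
top vacuum_unit [([226.0, 186.0, 277.0, 264.0], 0.94)]
top lever_knob [([250.0, 230.0, 255.0, 248.0], 0.46)]
top spare_plate [([164.0, 186.0, 212.0, 221.0], 0.69)]
{'clock': 0.65, 'joint_pos': array([1.05640912e+00, 3.13161939e-01, 4.61099841e-02, 1.30360544e+00,
       1.20157301e-06, 1.43120622e+00]), 'qvel': array([ 0.00066425, -0.00144792, -0.00011095, -0.0002105 ,  0.00068873,
        0.00151787]), 'tau': array([-1.23391688e-03, -4.80223739e+01,  2.98712343e+01, -3.36175947e-05,
       -8.36887807e-05,  1.01319588e-05]), 'tcp_pos': array([0.21052302, 0.53512143, 0.23134895]), 'orientation': array([2.17426571e-05, 1.86303619e-01, 9.82492217e-01, 6.59771648e-05]), 'wrist_force': array([0.48055716, 1.02683219, 0.33845067]), 'ft_torque': array([ 0.00234907, -0.00127068,  0.03333849]), 'finger_gap': 0.08530199768335761}
```

View pics/top0.png

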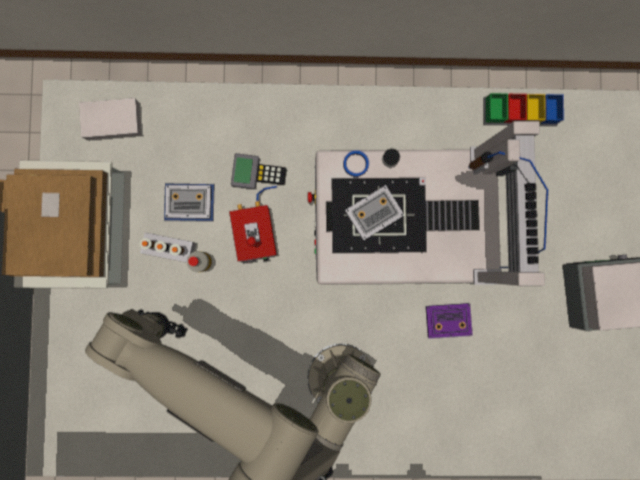

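View pics/side0.png

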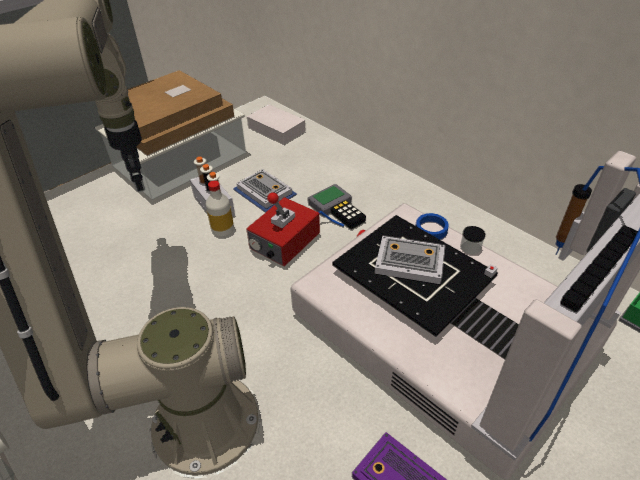

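The top view has three candidates for the plate. The one on the black platen at (375,213) is the workpiece. The one on the blue mat at (188,202) is the spare, and the purple one at (450,320) is the look-alike. The red unit is at (252,233) and its knob at about (252,240).

```bash
cat > h.py <<'E'
import numpy as np, cv2
from workcell import get_state, imaging, env, spotter
from scipy.spatial.transform import Rotation as Ro
def back(info,uv,z):
    M=np.array(info["world_to_cam"]);R=M[:3,:3];c=-R.T@M[:3,3]
    uv=np.atleast_2d(uv).astype(float)
    d=np.c_[(uv[:,0]-info["cx"])/info["fx"],(uv[:,1]-info["cy"])/info["fy"],np.ones(len(uv))]@R
    return c+d*((z-c[2])/d[:,2])[:,None]
def proj(info,P):
    M=np.array(info["world_to_cam"]);p=np.atleast_2d(P)@M[:3,:3].T+M[:3,3]
    return np.c_[p[:,0]/p[:,2]*info["fx"]+info["cx"],p[:,1]/p[:,2]*info["fy"]+info["cy"]]
def tri(obs):
    A=[];b=[]
    for info,uv in obs:
        M=np.array(info["world_to_cam"]);R=M[:3,:3];c=-R.T@M[:3,3]
        d=R.T@np.array([(uv[0]-info["cx"])/info["fx"],(uv[1]-info["cy"])/info["fy"],1]);d/=np.linalg.norm(d)
        Q=np.eye(3)-np.outer(d,d);A.append(Q);b.append(Q@c)
    return np.linalg.lstsq(np.vstack(A),np.hstack(b),rcond=None)[0]
def delta(target_xyz,yaw_deg=None):
    """cm shift in tool axes to reach target; twist (deg) that takes tool x to world yaw"""
    s=get_state();w,x,y,z=s["orientation"];R=Ro.from_quat([x,y,z,w]).as_matrix()
    d=R.T@(np.array(target_xyz)-s["tcp_pos"])*100
    cur=np.degrees(np.arctan2(R[1,0],R[0,0]))
    return np.round(d,2),round(cur,1),(None if yaw_deg is None else round((cur-yaw_deg+180)%360-180,1))
E
python3 - <<'E'
from h import *
t=imaging.camera_info("top");s=imaging.camera_info("side");w=imaging.camera_info("wrist")
print("platen corners",back(t,[[331,178],[424,178],[427,252],[331,252]],.152).round(3).tolist())
print("outline",back(t,[[350,193],[406,193],[407,236],[350,236]],.152).round(3).tolist())
print("housing",back(t,[[317,150],[316,282]],.115).round(3).tolist(), "cam head",back(t,[[500,150]],.4).round(3))
print("vac",back(t,[[230,209],[268,204],[276,258],[238,263]],.085).round(3).tolist())
print("knob",tri([(s,(273,198)),(t,(252,240))]).round(3))
st=get_state();M=np.array(w["world_to_cam"]);c=-M[:3,:3].T@M[:3,3]
q=st["orientation"];R=Ro.from_quat([q[1],q[2],q[3],q[0]]).as_matrix()
print("cam in tool",R.T@(c-st["tcp_pos"]),(M[:3,:3]@R).round(3))
im=np.load("pics/top0.npy")[140:300,200:520];cv2.imwrite("pics/topc.png",cv2.resize(im[:,:,::-1],(800,400),interpolation=cv2.INTER_CUBIC))
E
```

```text
platen corners [[0.657, 0.049, 0.152], [0.662, -0.249, 0.152], [0.426, -0.258, 0.152], [0.422, 0.046, 0.152]]
outline [[0.61, -0.012, 0.152], [0.613, -0.191, 0.152], [0.476, -0.195, 0.152], [0.473, -0.013, 0.152]]
housing [[0.755, 0.093, 0.115], [0.326, 0.091, 0.115]] cam head [[ 0.701 -0.401  0.4  ]]
vac [[0.561, 0.376, 0.085], [0.579, 0.252, 0.085], [0.402, 0.223, 0.085], [0.384, 0.346, 0.085]]
knob [0.454 0.294 0.184]
cam in tool [ 7.59537764e-02  6.06224702e-05 -1.42427776e-01] [[ 0.002  1.     0.   ]
 [-0.956  0.002 -0.295]
 [-0.295  0.001  0.956]]
```

View pics/topc.png

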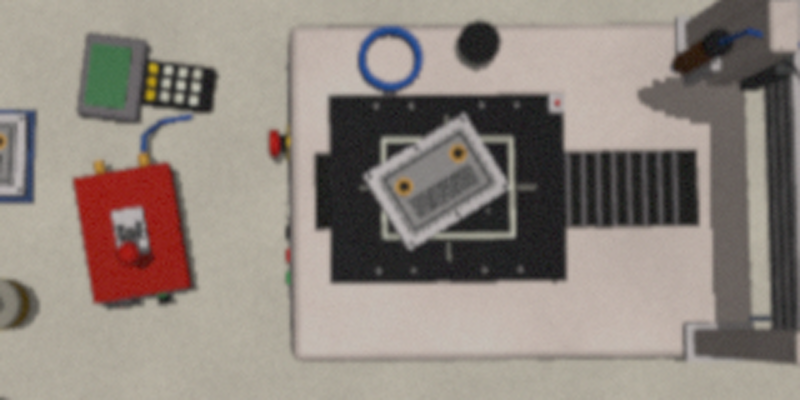

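```bash
python3 - <<'E'
from h import *
print(delta([.543,-.103,.34],180))
E
```

```text
(array([-54.3 , -47.21, -10.87]), np.float64(158.5), np.float64(-21.5))
```

play_rows(moves=[{"claw":8.5,"delta_pos":[0,0,-5.5],"twist":0},{"claw":8.5,"delta_pos":[-2,-2,-10.9],"twist":0},{"claw":8.5,"delta_pos":[-54.3,-47.2,-10.9],"twist":-21.5},{"claw":8.5,"delta_pos":[-54.3,-47.2,-10.9],"twist":-21.5},{"claw":8.5,"delta_pos":[-54.3,-47.2,-10.9],"twist":-21.5},{"claw":8.5,"delta_pos":[-54.3,-47.2,-10.9],"twist":-21.5},{"claw":8.5,"delta_pos":[-54.3,-47.2,-10.9],"twist":-21.5},{"claw":8.5,"delta_pos":[-54.3,-47.2,-10.9],"twist":-21.5},{"claw":8.5,"delta_pos":[-54.3,-47.2,-10.9],"twist":-21.5},{"claw":8.5,"delta_pos":[-54.3,-47.2,-10.9],"twist":-21.5},{"claw":8.5,"delta_pos":[-54.3,-47.2,-10.9],"twist":-21.5},{"claw":8.5,"delta_pos":[-54.3,-47.2,-10.9],"twist":-21.5}])

```text
clock: 2.15
tcp_pos: [0.5086, -0.0379, 0.3406]
orientation: [0.001, -0.0, 1.0, 0.0]
wrist_force: [0.5, 0.5, 0.5]
finger_gap: 0.085
```

play_rows(moves=[{"claw":8.5,"delta_pos":[0,0,0],"twist":0},{"claw":8.5,"delta_pos":[0,0,0],"twist":0},{"claw":8.5,"delta_pos":[0,0,0],"twist":0}])

```text
clock: 2.52
tcp_pos: [0.5074, -0.0347, 0.3407]
orientation: [0.0, -0.001, 1.0, 0.0]
wrist_force: [-0.5, 1.0, 0.8]
finger_gap: 0.085
```

```bash
python3 - <<'E'
from h import *
import pickle
s=get_state();i=imaging.camera_info("wrist");im=imaging.read_camera("wrist")
print(s["clock"],s["tcp_pos"],s["wrist_force"]);pickle.dump((i,im,s),open("pics/w1.pkl","wb"))
cv2.imwrite("pics/w1.png",im[:,:,::-1])
E
```

```text
2.525 [ 0.50740978 -0.03466973  0.34065341] [-0.54823443  0.98518366  0.75374497]
```

View pics/w1.png

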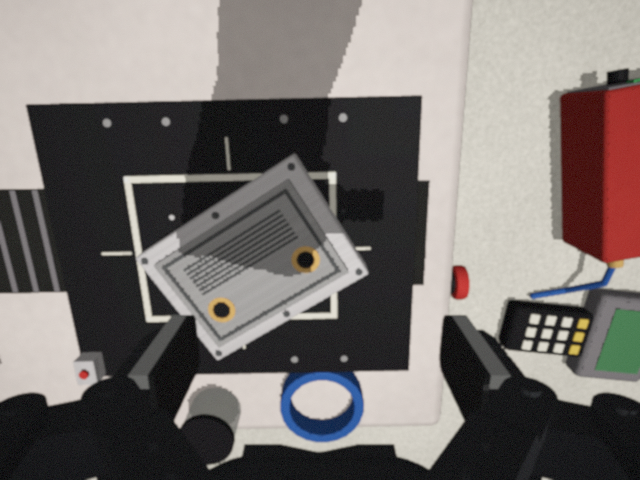

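```bash
cat >> h.py <<'E'
from scipy.optimize import least_squares
def rectsegs(a,b,z,n=30,m=.12):
    t=np.linspace(-1+2*m,1-2*m,n)
    out=[]
    for s in(1,-1):
        out.append((np.c_[np.full(n,s*a/2),t*b/2,np.full(n,z)],np.array([s,0,0.])))
        out.append((np.c_[t*a/2,np.full(n,s*b/2),np.full(n,z)],np.array([0,s,0.])))
    return out
def T(p,P): 
    c,s=np.cos(p[2]),np.sin(p[2]);return np.c_[P[:,0]*c-P[:,1]*s+p[0],P[:,0]*s+P[:,1]*c+p[1],P[:,2]]
def fit(info,im,groups,p0,rng=.008,iters=4,minstep=25):
    """groups: list of (points,normal,sign) ; sign=-1 bright->dark going outward"""
    g=cv2.GaussianBlur(cv2.cvtColor(im,cv2.COLOR_RGB2GRAY).astype(np.float32),(0,0),.8)
    p=np.array(p0,float)
    for it in range(iters):
        W=[];Q=[];N=[]
        offs=np.linspace(-rng,rng,61)
        for P,n,s in groups:
            for q in P:
                w=T(p,q+offs[:,None]*n);uv=proj(info,w).astype(np.float32)
                pr=cv2.remap(g,uv[:,:1],uv[:,1:],cv2.INTER_LINEAR,borderMode=cv2.BORDER_REPLICATE)[:,0]
                k=6;gr=np.zeros(61);gr[k:-k]=(pr[2*k:]-pr[:-2*k])*s;
                j=gr.argmax()
                if gr[j]>minstep: Q.append(q);N.append(n);W.append(T(p,(q+offs[j]*n)[None])[0])
        Q=np.array(Q);N=np.array(N);W=np.array(W)
        def res(x):
            c,s_=np.cos(x[2]),np.sin(x[2]);nw=np.c_[N[:,0]*c-N[:,1]*s_,N[:,0]*s_+N[:,1]*c]
            return ((W-T(x,Q))[:,:2]*nw).sum(1)*1e3
        r=least_squares(res,p,loss="soft_l1",x_scale=[1e-3,1e-3,1e-2],f_scale=.5);p=r.x;rng=max(rng*.6,.003)
    e=res(p);return p,len(e),np.median(abs(e)),[round(np.median(e[(N==n).all(1)]),2) if (N==n).any() else None for n in np.unique(N,axis=0)]
ZP=.152
def outl(): return [(P,n,-1) for P,n in rectsegs(.128,.168,ZP)]+[(P,n,1) for P,n in rectsegs(.118,.158,ZP)]
def plat(): return [(P,n,-1) for P,n in rectsegs(.240,.300,ZP)]
E
python3 - <<'E'
from h import *
import pickle
i,im,s=pickle.load(open("pics/w1.pkl","rb"))
for z in (.150,.152,.154):
    import h; h.ZP=z
    print(z,fit(i,im,h.outl(),[.543,-.103,.012],.008))
pl=back(i,[[294,154],[368,270],[219,360],[141,259]],.174);print(pl.round(4).tolist(),pl.mean(0),[np.linalg.norm(pl[k]-pl[k-1]) for k in range(4)])
e=pl[1]-pl[2];print(np.degrees(np.arctan2(-e[0],e[1])))
print("ports/fingers",back(i,[[195,318],[443,318]],.25))
E
```

```text
0.15 (array([ 0.5427745 , -0.1044742 ,  0.01630853]), 133, np.float64(0.7491876792224443), [np.float64(0.45), np.float64(0.59), np.float64(0.82), np.float64(0.96)])
0.152 (array([ 0.54218938, -0.10373409,  0.0209884 ]), 138, np.float64(0.6386807350019548), [np.float64(0.39), np.float64(0.5), np.float64(0.55), np.float64(0.63)])
0.154 (array([ 0.54178175, -0.103148  ,  0.02681333]), 135, np.float64(0.5053447869912168), [np.float64(0.31), np.float64(0.21), np.float64(0.0), np.float64(0.24)])
[[0.4604, -0.0524, 0.174], [0.5505, 0.0051, 0.174], [0.6329, -0.1184, 0.174], [0.5421, -0.1736, 0.174]] [ 0.54647024 -0.08484333  0.174     ] [np.float64(0.14617584648375412), np.float64(0.10686369754665678), np.float64(0.14839406435723795), np.float64(0.1063015088906549)]
33.69933735675837
ports/fingers [[ 0.55352462 -0.11068999  0.25      ]
 [ 0.55287907  0.04306721  0.25      ]]
```

```bash
python3 - <<'E'
from h import *
print(delta([.4497,-.1331,.147],-162))
E
```

```text
(array([ 5.81, -9.85, 19.37]), np.float64(-179.9), np.float64(-17.9))
```

play_rows(moves=[{"claw":8.5,"delta_pos":[5.8,-9.8,4],"twist":-17.9},{"claw":8.5,"delta_pos":[5.8,-9.8,4],"twist":-17.9},{"claw":8.5,"delta_pos":[5.8,-9.8,9],"twist":-17.9},{"claw":8.5,"delta_pos":[5.8,-9.8,13],"twist":-17.9},{"claw":8.5,"delta_pos":[5.8,-9.8,16],"twist":-17.9},{"claw":8.5,"delta_pos":[5.8,-9.8,18],"twist":-17.9},{"claw":8.5,"delta_pos":[5.8,-9.8,19.2],"twist":-17.9},{"claw":8.5,"delta_pos":[5.8,-9.8,19.2],"twist":-17.9},{"claw":8.5,"delta_pos":[5.8,-9.8,19.2],"twist":-17.9}])

```text
clock: 3.7
tcp_pos: [0.4506, -0.1338, 0.1493]
orientation: [0.001, -0.156, 0.988, -0.0]
wrist_force: [0.1, 0.4, -0.4]
finger_gap: 0.0849
```

```bash
python3 - <<'E'
from h import *
print(delta([.4782+.0951*.28,-.1238+.0309*.28,.1485],-162))
im=imaging.read_camera("wrist");cv2.imwrite("pics/w2.png",im[:,:,::-1])
E
```

```text
(array([-5.73,  0.11,  0.08]), np.float64(-162.0), np.float64(-0.0))
```

View pics/w2.png

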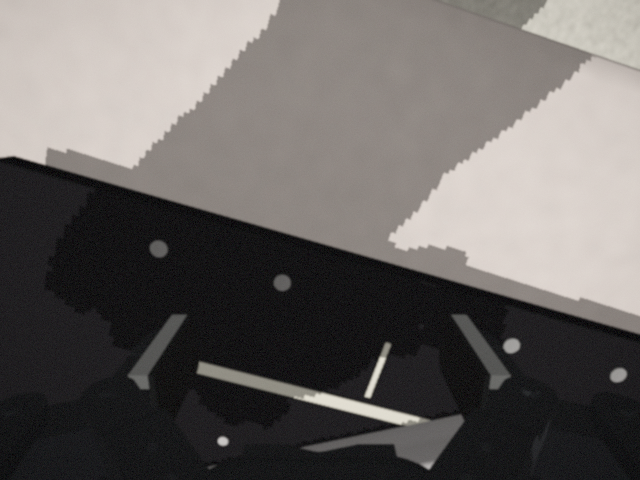

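The wrist view shows both fingers clear of the plate, with the plate's corner at about (430,465) ahead of the right finger. I'll make the first tap now.

play_rows(moves=[{"claw":8.5,"delta_pos":[-1.0,0,0.15],"twist":0},{"claw":8.5,"delta_pos":[-2.0,0,0.15],"twist":0},{"claw":8.5,"delta_pos":[-2.5,0,0.15],"twist":0},{"claw":8.5,"delta_pos":[-3.0,0,0.15],"twist":0},{"claw":8.5,"delta_pos":[-3.5,0,0.15],"twist":0},{"claw":8.5,"delta_pos":[-4.0,0,0.15],"twist":0}])

```text
clock: 4.5
tcp_pos: [0.4857, -0.121, 0.1464]
orientation: [-0.003, -0.156, 0.988, 0.001]
wrist_force: [-8.2, -0.3, 6.3]
finger_gap: 0.085
```

play_rows(moves=[{"claw":8.5,"delta_pos":[-0.5,0,0],"twist":0},{"claw":8.5,"delta_pos":[-0.9,0,0],"twist":0}])

```text
clock: 4.75
tcp_pos: [0.4942, -0.118, 0.1464]
orientation: [-0.002, -0.156, 0.988, 0.001]
wrist_force: [-7.2, 0.8, 4.5]
finger_gap: 0.0849
```

play_rows(moves=[{"claw":8.5,"delta_pos":[-0.4,0,0],"twist":0},{"claw":8.5,"delta_pos":[-0.8,0,0],"twist":0}])

```text
clock: 5.0
tcp_pos: [0.5017, -0.1155, 0.1464]
orientation: [-0.003, -0.156, 0.988, 0.001]
wrist_force: [-8.2, 0.6, 5.4]
finger_gap: 0.0848
```

play_rows(moves=[{"claw":8.5,"delta_pos":[3,0,0],"twist":0},{"claw":8.5,"delta_pos":[3,0,-5],"twist":0},{"claw":8.5,"delta_pos":[1,0,-11],"twist":9},{"claw":8.5,"delta_pos":[-3,0,-16],"twist":17},{"claw":8.5,"delta_pos":[-3,0,-16],"twist":17},{"claw":8.5,"delta_pos":[-3,0,-16],"twist":17}])

```text
clock: 5.75
tcp_pos: [0.5327, -0.1069, 0.3061]
orientation: [-0.0, -0.009, 1.0, 0.0]
wrist_force: [0.1, 0.5, -0.6]
finger_gap: 0.0847
```

```bash
cat > look.py <<'E'
from h import *
import pickle,sys
s=get_state();i=imaging.camera_info("wrist");im=imaging.read_camera("wrist")
print(s["clock"],s["tcp_pos"]);n=sys.argv[1];pickle.dump((i,im,s),open(f"pics/{n}.pkl","wb"))
cv2.imwrite(f"pics/{n}.png",im[:,:,::-1])
E
python3 look.py w3
```

```text
5.75 [ 0.53270973 -0.10693166  0.30614993]
```

View pics/w3.png

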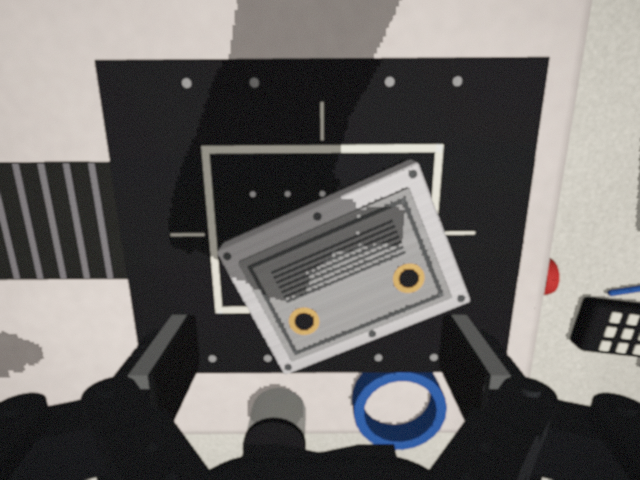

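```bash
cat >> h.py <<'E'
def plate_top(): return [(P,n,-1) for P,n in rectsegs(.110,.150,ZP+.022)]
def corners(i,uv):
    pl=back(i,uv,ZP+.022)   # order: -x+y, +x+y, +x-y, -x-y
    ey=(pl[0]+pl[1]-pl[2]-pl[3])/2; ex=(pl[1]+pl[2]-pl[0]-pl[3])/2
    return [*pl.mean(0)[:2],(np.arctan2(-ey[0],ey[1])+np.arctan2(ex[1],ex[0]))/2],np.linalg.norm(ex),np.linalg.norm(ey)
def rel(o,p):
    d=np.array(p[:2])-o[:2];c,s=np.cos(o[2]),np.sin(o[2]);return np.round([(d[0]*c+d[1]*s)*1e3,(-d[0]*s+d[1]*c)*1e3,np.degrees(p[2]-o[2])],2)
E
python3 - <<'E'
import h; from h import *
import pickle
i,im,s=pickle.load(open("pics/w3.pkl","rb"))
for z in (.150,.152,.154):
    h.ZP=z
    o=fit(i,im,h.outl(),[.543,-.103,.02],.006);print(z,o, fit(i,im,h.plat(),[.543,-.103,.02],.008))
    c=corners(i,[(416,162),(469,297),(288,371),(220,245)]);print(c,rel(o[0],c[0]))
E
```

```text
0.15 (array([ 0.54233029, -0.10393423,  0.02340975]), 155, np.float64(0.6119572571451658), [np.float64(0.1), np.float64(0.64), np.float64(1.29), np.float64(1.71)]) (array([ 0.53996034, -0.08407158, -0.12701302]), 6, np.float64(1.0331593754256603), [np.float64(-0.04)])
([np.float64(0.5652475273618653), np.float64(-0.08569223946759601), np.float64(0.4442627641561564)], np.float64(0.10876003551773467), np.float64(0.1451401449660792)) [23.34 17.7  24.11]
0.152 (array([ 0.54210189, -0.10364319,  0.02505351]), 155, np.float64(0.5713007566998141), [np.float64(0.05), np.float64(0.36), np.float64(0.51), np.float64(0.84)]) (array([ 0.5258894 , -0.30343539, -0.05646267]), 4, np.float64(0.04506792234265271), [np.float64(-0.0), np.float64(0.0)])
([np.float64(0.5644643255972214), np.float64(-0.08585353807090002), np.float64(0.4442627641561568)], np.float64(0.10797369137816734), np.float64(0.14409076959702274)) [22.8  17.22 24.02]
0.154 (array([ 0.54182499, -0.10336891,  0.02738296]), 155, np.float64(0.5247276986501045), [np.float64(0.05), np.float64(0.11), np.float64(-0.26), np.float64(-0.1)]) (array([ 0.55422455, -0.14108992,  0.03380107]), 11, np.float64(0.8695775300653384), [np.float64(-0.62), np.float64(0.03), np.float64(-1.14)])
([np.float64(0.5636811238325774), np.float64(-0.08601483667420404), np.float64(0.4442627641561566)], np.float64(0.10718734723860004), np.float64(0.14304139422796625)) [22.32 16.75 23.89]
```

```bash
python3 - <<'E'
from h import *
print(delta([.670,-.078,.1475],-178.6))
E
```

```text
(array([-13.89,   2.64,  15.76]), np.float64(-179.0), np.float64(-0.4))
```

play_rows(moves=[{"claw":8.5,"delta_pos":[-6,1.2,0],"twist":-0.4},{"claw":8.5,"delta_pos":[-12,2.6,0],"twist":-0.4},{"claw":8.5,"delta_pos":[-14,2.6,3],"twist":-0.4},{"claw":8.5,"delta_pos":[-14,2.6,8],"twist":-0.4},{"claw":8.5,"delta_pos":[-14,2.6,12],"twist":-0.4},{"claw":8.5,"delta_pos":[-14,2.6,14.5],"twist":-0.4},{"claw":8.5,"delta_pos":[-14,2.6,15.7],"twist":-0.4},{"claw":8.5,"delta_pos":[-14,2.6,15.7],"twist":-0.4}])

```text
clock: 6.8
tcp_pos: [0.671, -0.0789, 0.1485]
orientation: [-0.001, -0.011, 1.0, 0.0]
wrist_force: [0.0, -0.3, -0.2]
finger_gap: 0.0851
```

play_rows(moves=[{"claw":8.5,"delta_pos":[0.6,0,0],"twist":0},{"claw":8.5,"delta_pos":[1.1,0,0],"twist":0},{"claw":8.5,"delta_pos":[1.6,0,0],"twist":0},{"claw":8.5,"delta_pos":[2.1,0,0],"twist":0},{"claw":8.5,"delta_pos":[2.6,0,0],"twist":0},{"claw":8.5,"delta_pos":[3.1,0,0],"twist":0},{"claw":8.5,"delta_pos":[3.6,0,0],"twist":0}])

```text
clock: 7.68
tcp_pos: [0.6375, -0.0802, 0.1508]
orientation: [0.002, -0.012, 1.0, -0.001]
wrist_force: [4.6, -1.4, 1.3]
finger_gap: 0.0848
```

play_rows(moves=[{"claw":8.5,"delta_pos":[0.5,0,0.15],"twist":0},{"claw":8.5,"delta_pos":[1.0,0,0.15],"twist":0},{"claw":8.5,"delta_pos":[1.5,0,0.15],"twist":0},{"claw":8.5,"delta_pos":[2.0,0,0.15],"twist":0},{"claw":8.5,"delta_pos":[2.4,0,0.15],"twist":0},{"claw":8.5,"delta_pos":[2.8,0,0.15],"twist":0},{"claw":8.5,"delta_pos":[2.8,0,0.15],"twist":0}])

```text
clock: 8.55
tcp_pos: [0.6093, -0.0808, 0.1495]
orientation: [0.002, -0.012, 1.0, -0.001]
wrist_force: [4.4, -0.5, 3.3]
finger_gap: 0.085
```

play_rows(moves=[{"claw":8.5,"delta_pos":[-3,0,0],"twist":0},{"claw":8.5,"delta_pos":[-3,0,-5],"twist":0},{"claw":8.5,"delta_pos":[0,0.5,-11],"twist":0},{"claw":8.5,"delta_pos":[6,0.5,-16],"twist":0},{"claw":8.5,"delta_pos":[8,0.5,-16],"twist":0},{"claw":8.5,"delta_pos":[8,0.5,-16],"twist":0},{"claw":8.5,"delta_pos":[8,0.5,-16],"twist":0}])

```text
clock: 9.43
tcp_pos: [0.5278, -0.0769, 0.3076]
orientation: [-0.001, -0.011, 1.0, 0.0]
wrist_force: [1.1, 0.3, -0.6]
finger_gap: 0.085
```

```bash
python3 look.py w4
```

```text
9.425 [ 0.52783449 -0.07691042  0.30757335]
```

View pics/w4.png

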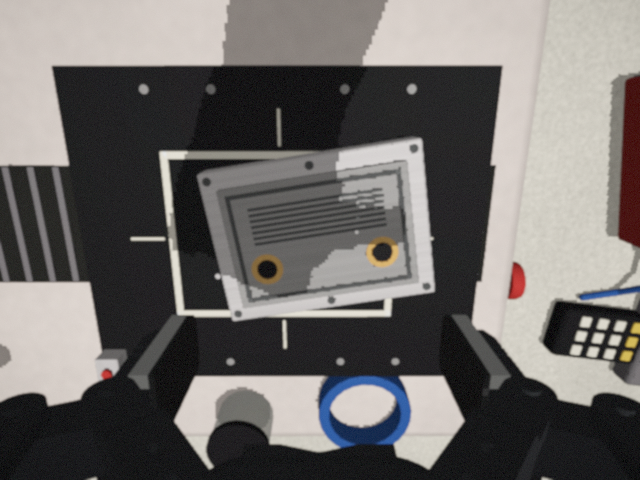

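```bash
python3 - <<'E'
import h; from h import *
import pickle
i,im,s=pickle.load(open("pics/w4.pkl","rb"))
o=fit(i,im,h.outl(),[.542,-.1035,.025],.006);print(o)
c=corners(i,[(421,139),(435,292),(236,321),(198,171)]);print(c,rel(o[0],c[0]))
E
```

```text
(array([ 0.54205997, -0.10357443,  0.03054011]), 162, np.float64(0.6136006436450281), [np.float64(0.58), np.float64(0.2), np.float64(1.11), np.float64(0.66)])
([np.float64(0.5323682940222957), np.float64(-0.07391805197444565), np.float64(0.1830197164333005)], np.float64(0.109918376800627), np.float64(0.14654322114211898)) [-8.78 29.94  8.74]
```

```bash
python3 - <<'E'
from h import *
print(delta([.4431,-.071,.1475],-178.6),delta([.4751,-.0702,.1475],-178.6))
E
```

```text
(array([ 8.45,  0.77, 15.98]), np.float64(-178.7), np.float64(-0.1)) (array([ 5.25,  0.78, 15.97]), np.float64(-178.7), np.float64(-0.1))
```

play_rows(moves=[{"claw":8.5,"delta_pos":[6,0.8,0],"twist":0},{"claw":8.5,"delta_pos":[8.5,0.8,3],"twist":0},{"claw":8.5,"delta_pos":[8.5,0.8,8],"twist":0},{"claw":8.5,"delta_pos":[8.5,0.8,12.5],"twist":0},{"claw":8.5,"delta_pos":[8.5,0.8,15],"twist":0},{"claw":8.5,"delta_pos":[8.5,0.8,16],"twist":0},{"claw":8.5,"delta_pos":[8.5,0.8,16],"twist":0},{"claw":8.5,"delta_pos":[7.7,0.8,16],"twist":0},{"claw":8.5,"delta_pos":[7.2,0.8,16],"twist":0},{"claw":8.5,"delta_pos":[6.8,0.8,16],"twist":0}])

```text
clock: 10.72
tcp_pos: [0.4594, -0.0706, 0.1489]
orientation: [-0.001, -0.012, 1.0, 0.0]
wrist_force: [-7.9, 0.4, 5.8]
finger_gap: 0.085
```

play_rows(moves=[{"claw":8.5,"delta_pos":[-0.4,0,0],"twist":0},{"claw":8.5,"delta_pos":[-0.8,0,0],"twist":0},{"claw":8.5,"delta_pos":[-1.2,0,0],"twist":0},{"claw":8.5,"delta_pos":[-1.55,0,0],"twist":0},{"claw":8.5,"delta_pos":[-1.55,0,0],"twist":0}])

```text
clock: 11.35
tcp_pos: [0.4745, -0.0694, 0.1483]
orientation: [-0.001, -0.012, 1.0, 0.001]
wrist_force: [-5.0, 2.8, 2.1]
finger_gap: 0.0851
```

```bash
python3 - <<'E'
from h import *
s=get_state();print(s["tcp_pos"],s["wrist_force"],s["ft_torque"],delta([.4751,-.0702,.1475],-178.6))
E
```

```text
[ 0.4744918  -0.06937515  0.14826917] [-4.99240973  2.84538698  2.07521747] [0.67232078 0.80641271 0.22511822] (array([-0.06, -0.08,  0.08]), np.float64(-178.6), np.float64(-0.0))
```

play_rows(moves=[{"claw":8.5,"delta_pos":[3,0,0],"twist":0},{"claw":8.5,"delta_pos":[3,0,-5],"twist":0},{"claw":8.5,"delta_pos":[0,2,-10],"twist":10},{"claw":8.5,"delta_pos":[-4,2,-16],"twist":20},{"claw":8.5,"delta_pos":[-6.7,2,-18],"twist":30},{"claw":8.5,"delta_pos":[-6.7,2,-18],"twist":40},{"claw":8.5,"delta_pos":[-6.7,2,-18],"twist":50},{"claw":8.5,"delta_pos":[-6.7,2,-18],"twist":60},{"claw":8.5,"delta_pos":[-6.7,2,-18],"twist":70},{"claw":8.5,"delta_pos":[-6.7,2,-18],"twist":80},{"claw":8.5,"delta_pos":[-6.7,2,-18],"twist":90},{"claw":8.5,"delta_pos":[-6.7,2,-18],"twist":90}])

```text
clock: 12.85
tcp_pos: [0.5426, -0.049, 0.3287]
orientation: [0.0, 0.698, 0.716, 0.0]
wrist_force: [0.6, -0.4, 0.4]
finger_gap: 0.0848
```

```bash
python3 look.py w5; python3 - <<'E'
import h; from h import *
import pickle
i,im,s=pickle.load(open("pics/w5.pkl","rb"))
o=fit(i,im,h.outl(),[.542,-.1035,.025],.006);print(o)
p=fit(i,im,h.plate_top(),[.54,-.075,.03],.012,minstep=15);print(p,rel(o[0],p[0]))
print(delta([.542-.025*.135,-.1035+.135,.1475],91.4))
E
```

```text
12.85 [ 0.54255267 -0.04895734  0.32866628]
(array([ 0.54247744, -0.1043531 ,  0.03234374]), 175, np.float64(0.5904899933632769), [np.float64(0.44), np.float64(-0.35), np.float64(-0.4), np.float64(0.48)])
(array([ 0.54398594, -0.07889541,  0.07871479]), 113, np.float64(0.3923426288502854), [np.float64(0.53), np.float64(-0.23), np.float64(-0.22), np.float64(1.26)]) [ 2.33 25.4   2.66]
(array([ 8.05, -0.19, 18.11]), np.float64(91.5), np.float64(0.1))
```

View pics/w5.png

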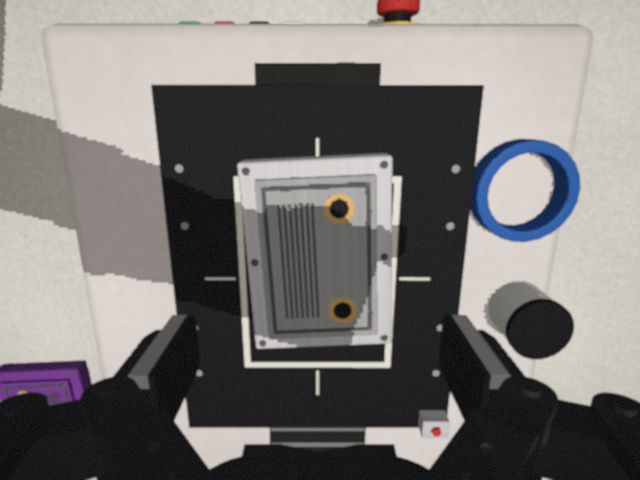

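```bash
python3 - <<'E'
import h; from h import *
import pickle
for n,T_ in (("w5",[(317,148),(318,383),(220,278.5),(414,278.5)]),):
    i,im,s=pickle.load(open(f"pics/{n}.pkl","rb"))
    P=back(i,T_,.152);print(P.round(4).tolist())
    a=P[0]-P[1];b=P[2]-P[3];print(np.arctan2(-a[0],a[1]),np.arctan2(-b[1],-b[0]))
    Q=back(i,[(153,87),(482,87),(456,427),(190,427)],.152);print(Q.round(4).tolist())
# per-edge outline line fit
    for k,(P,nn,sg) in enumerate(h.outl()):
        r=fit(i,im,[(P,nn,sg)],[.542,-.1037,.024],.005,iters=2);print(nn,sg,r[0].round(4),r[1],round(r[2],2))
E
```

```text
[[0.5395, 0.0011, 0.152], [0.5457, -0.2046, 0.152], [0.4624, -0.1062, 0.152], [0.6221, -0.1019, 0.152]]
0.030303672955683335 0.027074784157561885
[[0.4206, 0.0408, 0.152], [0.6569, 0.0473, 0.152], [0.6751, -0.2489, 0.152], [0.4282, -0.2556, 0.152]]
[1. 0. 0.] -1 [ 0.548  -0.294   0.0264] 30 0.07Traceback (most recent call last):
  File "<stdin>", line 10, in <module>
  File "h.py", line 53, in fit
    r=least_squares(res,p,loss="soft_l1",x_scale=[1e-3,1e-3,1e-2],f_scale=.5);p=r.x;rng=max(rng*.6,.003)
    return func(*args, **kwargs)
    vector_fun = VectorFunction(
        fun_wrapped,
    ...<6 lines>...
        workers=workers
    )
    self._update_fun()
    ~~~~~~~~~~~~~~~~^^
    self.f = self.fun_wrapped(xp_copy(self.x))
             ~~~~~~~~~~~~~~~~^^^^^^^^^^^^^^^^^
    return np.atleast_1d(self.fun(x))
                         ~~~~~~~~^^^
    return self.f(x, *self.args, **self.kwargs)
           ~~~~~~^^^^^^^^^^^^^^^^^^^^^^^^^^^^^^
  File "h.py", line 51, in res
    c,s_=np.cos(x[2]),np.sin(x[2]);nw=np.c_[N[:,0]*c-N[:,1]*s_,N[:,0]*s_+N[:,1]*c]
                                            ~^^^^^
IndexError: too many indices for array: array is 1-dimensional, but 2 were indexed
```

```bash
python3 - <<'E'
from h import *
print(delta([.5395,.031,.1475],91.6),delta([.5409,-.018,.1475],91.6))
E
```

```text
(array([ 8.  , -0.1 , 18.11]), np.float64(91.5), np.float64(-0.1)) (array([ 3.1 , -0.09, 18.11]), np.float64(91.5), np.float64(-0.1))
```

play_rows(moves=[{"claw":8.5,"delta_pos":[6,-0.1,0],"twist":-0.1},{"claw":8.5,"delta_pos":[8,-0.1,4],"twist":-0.1},{"claw":8.5,"delta_pos":[8,-0.1,10],"twist":-0.1},{"claw":8.5,"delta_pos":[8,-0.1,14.5],"twist":-0.1},{"claw":8.5,"delta_pos":[8,-0.1,17],"twist":-0.1},{"claw":8.5,"delta_pos":[8,-0.1,18.1],"twist":-0.1},{"claw":8.5,"delta_pos":[8,-0.1,18.1],"twist":-0.1},{"claw":8.5,"delta_pos":[7,-0.1,18.1],"twist":-0.1},{"claw":8.5,"delta_pos":[6.2,-0.1,18.1],"twist":-0.1},{"claw":8.5,"delta_pos":[5.6,-0.1,18.1],"twist":-0.1},{"claw":8.5,"delta_pos":[5.2,-0.1,18.1],"twist":-0.1}])

```text
clock: 14.28
tcp_pos: [0.5411, 0.0036, 0.1483]
orientation: [0.0, 0.698, 0.716, 0.002]
wrist_force: [1.7, 6.1, 2.7]
finger_gap: 0.0852
```

play_rows(moves=[{"claw":8.5,"delta_pos":[-0.4,0,0],"twist":0},{"claw":8.5,"delta_pos":[-0.8,0,0],"twist":0},{"claw":8.5,"delta_pos":[-1.2,0,0],"twist":0},{"claw":8.5,"delta_pos":[-1.6,0,0],"twist":0},{"claw":8.5,"delta_pos":[-1.9,0,0],"twist":0},{"claw":8.5,"delta_pos":[-1.9,0,0],"twist":0}])

```text
clock: 15.02
tcp_pos: [0.5408, -0.015, 0.1482]
orientation: [-0.0, 0.698, 0.716, 0.001]
wrist_force: [0.3, 6.7, 3.4]
finger_gap: 0.085
```

play_rows(moves=[{"claw":8.5,"delta_pos":[3,0,0],"twist":0},{"claw":8.5,"delta_pos":[3,0,-6],"twist":0},{"claw":8.5,"delta_pos":[0,0,-12],"twist":0},{"claw":8.5,"delta_pos":[-4,0,-18],"twist":0},{"claw":8.5,"delta_pos":[-5,0,-18],"twist":0},{"claw":8.5,"delta_pos":[-5,0,-18],"twist":0},{"claw":8.5,"delta_pos":[-5,0,-18],"twist":0}])

```text
clock: 15.9
tcp_pos: [0.5408, -0.0654, 0.3255]
orientation: [-0.001, 0.698, 0.716, -0.001]
wrist_force: [0.4, -0.2, 0.3]
finger_gap: 0.0851
```

```bash
python3 look.py w6; python3 - <<'E'
import h; from h import *
import pickle
i,im,s=pickle.load(open("pics/w6.pkl","rb"))
o=fit(i,im,h.outl(),[.5423,-.104,.028],.006);print(o)
p=fit(i,im,h.plate_top(),[.543,-.103,.03],.006,minstep=15);print(p,rel(o[0],p[0]))
c=im[110:420,150:490];cv2.imwrite("pics/w6c.png",cv2.resize(c[:,:,::-1],None,fx=1.9,fy=1.9,interpolation=cv2.INTER_CUBIC))
E
```

```text
15.9 [ 0.54084601 -0.06539165  0.32546831]
(array([ 0.54206718, -0.10396085,  0.02444837]), 195, np.float64(0.5931964953490212), [np.float64(0.5), np.float64(0.6), np.float64(0.3), np.float64(0.44)])
(array([ 0.53824009, -0.10022847,  0.02902211]), 120, np.float64(0.7281776925564518), [np.float64(1.21), np.float64(-0.28), np.float64(-0.3), np.float64(1.21)]) [-3.73  3.82  0.26]
```

View pics/w6c.png

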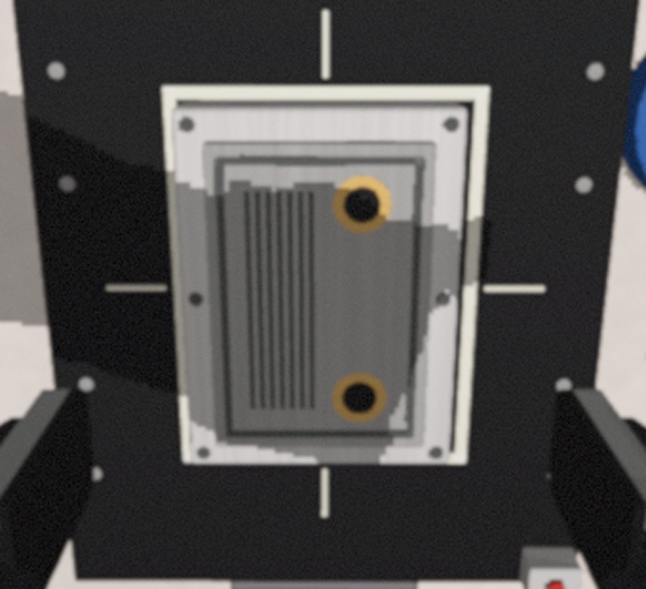

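```bash
python3 - <<'E'
import h; from h import *
import pickle
i,im,s=pickle.load(open("pics/w6.pkl","rb"))
o=np.array([.5422,-.104,.027])
def cr(L): return [(u/1.9+150,v/1.9+110) for u,v in L]
# order -x+y,+x+y,+x-y,-x-y ; image left=-x, up=+y
c=corners(i,cr([(174,107),(468,107),(452,462),(183,463)]));print(c,rel(o,c[0]))
uv=cr([(187,125),(451,125),(436,452),(203,452)]);c=corners(i,uv);print("screws",c,rel(o,c[0]))
for z in (.174,.18):
  pl=back(i,cr([(205,143),(437,143),(422,440),(217,440)]),z);print(z,pl.mean(0).round(4),[np.linalg.norm(pl[k]-pl[k-1]).round(4) for k in range(4)])
oo=back(i,cr([(161,86),(490,86),(467,464),(183,464)]),.152);print(oo.round(4).tolist(),[np.linalg.norm(oo[k]-oo[k-1]).round(4) for k in range(4)])
E
```

```text
([np.float64(0.5401020548825457), np.float64(-0.10009618388275845), np.float64(0.023991735825832416)], np.float64(0.11097163270177732), np.float64(0.1491328260279159)) [-1.99  3.96 -0.17]
screws ([np.float64(0.5401924193498129), np.float64(-0.1008743226625258), np.float64(0.028311325105241585)], np.float64(0.09794352583672548), np.float64(0.13747125478365307)) [-1.92  3.18  0.08]
0.174 [ 0.5406 -0.1014  0.174 ] [np.float64(0.1251), np.float64(0.0865), np.float64(0.125), np.float64(0.0859)]
0.18 [ 0.5406 -0.0991  0.18  ] [np.float64(0.1226), np.float64(0.0847), np.float64(0.1224), np.float64(0.0842)]
[[0.4758, -0.0218, 0.152], [0.6048, -0.0182, 0.152], [0.6096, -0.1872, 0.152], [0.4804, -0.1911, 0.152]] [np.float64(0.1694), np.float64(0.1291), np.float64(0.1691), np.float64(0.1292)]
```

```bash
python3 - <<'E'
from h import *
print(delta([.5402,.015,.1475],91.6),delta([.5405,-.0188,.1475],91.6))
E
```

```text
(array([ 7.98,  0.21, 17.8 ]), np.float64(91.5), np.float64(-0.1)) (array([ 4.6 ,  0.15, 17.79]), np.float64(91.5), np.float64(-0.1))
```

play_rows(moves=[{"claw":8.5,"delta_pos":[6,0.2,0],"twist":-0.1},{"claw":8.5,"delta_pos":[8,0.2,4],"twist":-0.1},{"claw":8.5,"delta_pos":[8,0.2,10],"twist":-0.1},{"claw":8.5,"delta_pos":[8,0.2,14.5],"twist":-0.1},{"claw":8.5,"delta_pos":[8,0.2,17],"twist":-0.1},{"claw":8.5,"delta_pos":[8,0.2,17.8],"twist":-0.1},{"claw":8.5,"delta_pos":[7,0.2,17.8],"twist":-0.1},{"claw":8.5,"delta_pos":[6,0.2,17.8],"twist":-0.1},{"claw":8.5,"delta_pos":[5.2,0.2,17.8],"twist":-0.1},{"claw":8.5,"delta_pos":[4.8,0.2,17.8],"twist":-0.1},{"claw":8.5,"delta_pos":[4.5,0.2,17.8],"twist":-0.1},{"claw":8.5,"delta_pos":[4.5,0.2,17.8],"twist":-0.1}])

```text
clock: 17.45
tcp_pos: [0.5431, -0.0201, 0.1505]
orientation: [-0.0, 0.698, 0.717, 0.002]
wrist_force: [0.7, 5.4, 3.7]
finger_gap: 0.0845
```

play_rows(moves=[{"claw":8.5,"delta_pos":[3,0,0],"twist":0},{"claw":8.5,"delta_pos":[3,0,-6],"twist":0},{"claw":8.5,"delta_pos":[2,0,-12],"twist":-10},{"claw":8.5,"delta_pos":[0,0,-16],"twist":-20},{"claw":8.5,"delta_pos":[-5,-5,-16],"twist":-30},{"claw":8.5,"delta_pos":[-8,-10,-16],"twist":-40},{"claw":8.5,"delta_pos":[-8.5,-10,-16],"twist":-50},{"claw":8.5,"delta_pos":[-8.5,-10,-16],"twist":-60},{"claw":8.5,"delta_pos":[-8.5,-10,-16],"twist":-70},{"claw":8.5,"delta_pos":[-8.5,-10,-16],"twist":-80},{"claw":8.5,"delta_pos":[-8.5,-10,-16],"twist":-90},{"claw":8.5,"delta_pos":[-8.5,-10,-16],"twist":-90}])

```text
clock: 18.95
tcp_pos: [0.4448, -0.1089, 0.3098]
orientation: [0.0, -0.012, 1.0, -0.0]
wrist_force: [-0.1, -0.2, -0.2]
finger_gap: 0.085
```

```bash
python3 - <<'E'
from h import *
print(get_state()["tcp_pos"],delta([.4546,-.107,.1475],-178.4),delta([.4766,-.1064,.1475],-178.4))
E
```

```text
[ 0.44475581 -0.1088825   0.30977949] (array([-0.98,  0.17, 16.23]), np.float64(-178.6), np.float64(-0.2)) (array([-3.18,  0.18, 16.23]), np.float64(-178.6), np.float64(-0.2))
```

play_rows(moves=[{"claw":8.5,"delta_pos":[0,0.2,6],"twist":-0.2},{"claw":8.5,"delta_pos":[0,0.2,11.5],"twist":-0.2},{"claw":8.5,"delta_pos":[0,0.2,15],"twist":-0.2},{"claw":8.5,"delta_pos":[0,0.2,16.2],"twist":-0.2},{"claw":8.5,"delta_pos":[-1,0.2,16.2],"twist":-0.2},{"claw":8.5,"delta_pos":[-1.8,0.2,16.2],"twist":-0.2},{"claw":8.5,"delta_pos":[-2.3,0.2,16.2],"twist":-0.2},{"claw":8.5,"delta_pos":[-2.7,0.2,16.2],"twist":-0.2},{"claw":8.5,"delta_pos":[-3.0,0.2,16.2],"twist":-0.2},{"claw":8.5,"delta_pos":[-3.2,0.2,16.2],"twist":-0.2},{"claw":8.5,"delta_pos":[-3.2,0.2,16.2],"twist":-0.2}])

```text
clock: 20.32
tcp_pos: [0.4745, -0.1058, 0.1474]
orientation: [-0.002, -0.014, 1.0, -0.001]
wrist_force: [-8.2, -1.2, 6.6]
finger_gap: 0.0848
```

play_rows(moves=[{"claw":8.5,"delta_pos":[3,0,0],"twist":0},{"claw":8.5,"delta_pos":[3,0,-6],"twist":0},{"claw":8.5,"delta_pos":[0,0,-12],"twist":0},{"claw":8.5,"delta_pos":[-5,0,-18],"twist":0},{"claw":8.5,"delta_pos":[-10,0,-20],"twist":0},{"claw":8.5,"delta_pos":[-13,0,-20],"twist":0},{"claw":8.5,"delta_pos":[-14,0,-20],"twist":0},{"claw":8.5,"delta_pos":[-14,0,-20],"twist":0},{"claw":8.5,"delta_pos":[-14,0,-20],"twist":0}])

```text
clock: 21.45
tcp_pos: [0.6154, -0.1013, 0.3473]
orientation: [-0.001, -0.015, 1.0, 0.0]
wrist_force: [-0.4, 0.7, 0.1]
finger_gap: 0.0847
```

```bash
python3 look.py w7; python3 - <<'E'
import h; from h import *
import pickle
i,im,s=pickle.load(open("pics/w7.pkl","rb"))
M=np.array(i["world_to_cam"]);print("cam",-M[:3,:3].T@M[:3,3])
uv=proj(i,T([.5426,-.1046,.028],np.array([[a*.075,b*.095,.152] for a in(1,-1) for b in(1,-1)])));print(uv)
a=np.maximum(uv.min(0).astype(int),0);b=uv.max(0).astype(int);c=im[a[1]:b[1],a[0]:b[0]];f=min(800/c.shape[1],600/c.shape[0]);print(a,f)
cv2.imwrite("pics/w7c.png",cv2.resize(c[:,:,::-1],None,fx=f,fy=f,interpolation=cv2.INTER_CUBIC))
E
```

```text
21.45 [ 0.61540914 -0.1013408   0.3472808 ]
cam [ 0.53969572 -0.10337458  0.48977383]
[[431.14105773 211.84828372]
 [201.91771462 210.95313653]
 [448.38844457   9.43029324]
 [185.70600525   8.17772747]]
[185   8] 2.955665024630542
```

View pics/w7c.png

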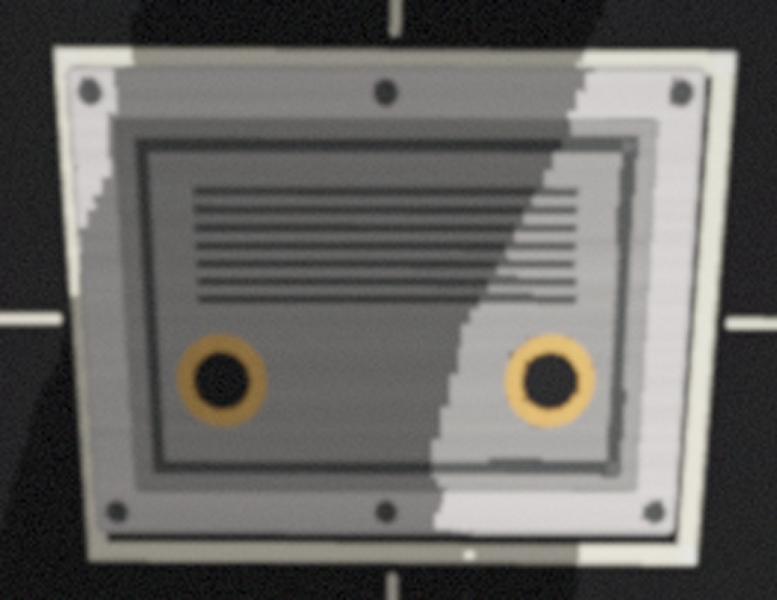

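```bash
cat > meas.py <<'E'
import h; from h import *
import pickle,sys
def run(n,a,f,out,pl,scr):
    i,im,s=pickle.load(open(f"pics/{n}.pkl","rb"))
    cr=lambda L:[(u/f+a[0],v/f+a[1]) for u,v in L]
    def pose(uv,z):
        pl=back(i,cr(uv),z);ey=(pl[0]+pl[1]-pl[2]-pl[3])/2;ex=(pl[1]+pl[2]-pl[0]-pl[3])/2
        print(np.linalg.norm(ex).round(4),np.linalg.norm(ey).round(4));return np.array([*pl.mean(0)[:2],(np.arctan2(-ey[0],ey[1])+np.arctan2(ex[1],ex[0]))/2])
    o=pose(out,.152);print("outline",o)
    for L in(pl,scr): p=pose(L,.174);print(p.round(4),rel(o,p))
E
python3 - <<'E'
from meas import run
# order -x+y,+x+y,+x-y,-x-y = TR,BR,BL,TL
run("w7",(185,8),2.955665,[(738,51),(697,567),(89,563),(53,46)],[(706,73),(674,535),(108,532),(67,66)],[(681,92),(654,513),(118,512),(90,91)])
E
```

```text
0.1295 0.1692
outline [ 0.54250315 -0.10336075  0.02612253]
0.1084 0.1471
[ 0.5404 -0.1047  0.0325] [-2.1  -1.31  0.36]
0.0984 0.1377
[ 0.5401 -0.1055  0.0308] [-2.48 -2.11  0.27]
```

```bash
python3 - <<'E'
from h import *
print(delta([.4566,-.106,.1475],-178.4),delta([.4768,-.1054,.1475],-178.4))
E
```

```text
(array([1.588e+01, 1.000e-02, 2.002e+01]), np.float64(-178.3), np.float64(0.1)) (array([1.386e+01, 1.000e-02, 2.002e+01]), np.float64(-178.3), np.float64(0.1))
```

play_rows(moves=[{"claw":8.5,"delta_pos":[6,0,0],"twist":0},{"claw":8.5,"delta_pos":[12,0,0],"twist":0},{"claw":8.5,"delta_pos":[16.3,0,3],"twist":0},{"claw":8.5,"delta_pos":[16.3,0,9],"twist":0},{"claw":8.5,"delta_pos":[16.3,0,14],"twist":0},{"claw":8.5,"delta_pos":[16.3,0,18],"twist":0},{"claw":8.5,"delta_pos":[16.3,0,19.9],"twist":0},{"claw":8.5,"delta_pos":[15.8,0,19.9],"twist":0},{"claw":8.5,"delta_pos":[15.2,0,19.9],"twist":0},{"claw":8.5,"delta_pos":[14.6,0,19.9],"twist":0},{"claw":8.5,"delta_pos":[14.2,0,19.9],"twist":0},{"claw":8.5,"delta_pos":[14.0,0,19.9],"twist":0}])

```text
clock: 23.0
tcp_pos: [0.4747, -0.1059, 0.1488]
orientation: [-0.002, -0.015, 1.0, -0.001]
wrist_force: [-12.3, -2.5, 10.6]
finger_gap: 0.0848
```

play_rows(moves=[{"claw":8.5,"delta_pos":[-0.1,0,0],"twist":0},{"claw":8.5,"delta_pos":[-0.2,0,0],"twist":0},{"claw":8.5,"delta_pos":[-0.2,0,0],"twist":0}])

```text
clock: 23.38
tcp_pos: [0.4762, -0.1057, 0.1488]
orientation: [-0.002, -0.015, 1.0, -0.001]
wrist_force: [-9.6, -1.5, 8.5]
finger_gap: 0.085
```

play_rows(moves=[{"claw":8.5,"delta_pos":[-0.08,0,0],"twist":0},{"claw":8.5,"delta_pos":[-0.08,0,0],"twist":0}])

```text
clock: 23.62
tcp_pos: [0.4769, -0.1056, 0.1488]
orientation: [-0.003, -0.015, 1.0, -0.0]
wrist_force: [-10.1, -1.0, 7.5]
finger_gap: 0.0851
```

play_rows(moves=[{"claw":8.5,"delta_pos":[3,0,0],"twist":0},{"claw":8.5,"delta_pos":[3,0,-6],"twist":0},{"claw":8.5,"delta_pos":[0,0,-12],"twist":0},{"claw":8.5,"delta_pos":[-5,0,-18],"twist":0},{"claw":8.5,"delta_pos":[-10,0,-20],"twist":0},{"claw":8.5,"delta_pos":[-13,0,-20],"twist":0},{"claw":8.5,"delta_pos":[-13.5,0,-20],"twist":0},{"claw":8.5,"delta_pos":[-13.5,0,-20],"twist":0},{"claw":8.5,"delta_pos":[-13.5,0,-20],"twist":0}])

```text
clock: 24.75
tcp_pos: [0.6134, -0.1014, 0.3485]
orientation: [-0.0, -0.015, 1.0, 0.0]
wrist_force: [0.3, 0.3, 0.2]
finger_gap: 0.0849
```

```bash
python3 look.py w8; python3 - <<'E'
import h; from h import *
import pickle
# dark screw heads in the plate corners: centroids near the predicted places, compared with w7
for n,c0 in (("w7",[.5402,-.1052,.031]),("w8",[.5424,-.1052,.03])):
    i,im,s=pickle.load(open(f"pics/{n}.pkl","rb"))
    g=cv2.GaussianBlur(cv2.cvtColor(im,cv2.COLOR_RGB2GRAY),(0,0),.7).astype(float)
    L=np.array([[-.0492,.0688,.174],[.0492,.0688,.174],[.0492,-.0688,.174],[-.0492,-.0688,.174]])
    uv=[]
    for q in proj(i,T(c0,L)):
        x,y=np.round(q).astype(int);p=g[y-6:y+7,x-6:x+7];w=np.clip(np.median(p)-15-p,0,None)
        yy,xx=np.mgrid[-6:7,-6:7];uv.append((x+(w*xx).sum()/w.sum(),y+(w*yy).sum()/w.sum()))
    c=corners(i,uv)
    o=fit(i,im,[(P,nn,-1) for P,nn in rectsegs(.128,.168,.152)],[.5425,-.1035,.027],.004)
    print(n,np.round(uv,1).tolist(),c,o,rel(o[0],c[0]))
c=im[0:int(230),150:480];cv2.imwrite("pics/w8c.png",cv2.resize(c[:,:,::-1],None,fx=2.4,fy=2.4,interpolation=cv2.INTER_CUBIC))
E
```

```text
24.75 [ 0.61339632 -0.10137984  0.34853491]
w7 [[415.1, 39.0], [406.5, 181.7], [224.2, 180.7], [215.0, 38.4]] ([np.float64(0.5399360458886008), np.float64(-0.10576345594109977), np.float64(0.030273532635024955)], np.float64(0.09839256484795077), np.float64(0.1381057357146526)) (array([ 0.54200771, -0.10384535,  0.02750832]), 120, np.float64(0.6004416492769127), [np.float64(0.49), np.float64(0.68), np.float64(0.69), np.float64(0.51)]) [-2.12 -1.86  0.16]
w8 [[414.6, 46.1], [406.0, 186.3], [225.3, 186.3], [216.4, 46.1]] ([np.float64(0.5423344771535705), np.float64(-0.10544351034511959), np.float64(0.03180853088087009)], np.float64(0.0979852821766123), np.float64(0.13791997846312337)) (array([ 0.54204195, -0.10382538,  0.02641427]), 120, np.float64(0.5996059073981599), [np.float64(0.51), np.float64(0.69), np.float64(0.61), np.float64(0.49)]) [ 0.25 -1.63  0.31]
```

```bash
python3 - <<'E'
from h import *
print(delta([.5455,-.215,.1475],91.6),delta([.545,-.190,.1475],91.6))
E
```

```text
(array([  7.12, -11.15,  20.13]), np.float64(-178.3), np.float64(90.1)) (array([ 7.1 , -8.65, 20.13]), np.float64(-178.3), np.float64(90.1))
```

play_rows(moves=[{"claw":8.5,"delta_pos":[3,-5,0],"twist":10},{"claw":8.5,"delta_pos":[6,-9,0],"twist":20},{"claw":8.5,"delta_pos":[7.1,-11.2,0],"twist":30},{"claw":8.5,"delta_pos":[7.1,-11.2,0],"twist":40},{"claw":8.5,"delta_pos":[7.1,-11.2,0],"twist":50},{"claw":8.5,"delta_pos":[7.1,-11.2,0],"twist":60},{"claw":8.5,"delta_pos":[7.1,-11.2,0],"twist":70},{"claw":8.5,"delta_pos":[7.1,-11.2,0],"twist":80},{"claw":8.5,"delta_pos":[7.1,-11.2,3],"twist":90.1},{"claw":8.5,"delta_pos":[7.1,-11.2,9],"twist":90.1},{"claw":8.5,"delta_pos":[7.1,-11.2,14],"twist":90.1},{"claw":8.5,"delta_pos":[7.1,-11.2,16],"twist":90.1}])

```text
clock: 26.3
tcp_pos: [0.5441, -0.2143, 0.1854]
orientation: [-0.002, 0.697, 0.717, -0.001]
wrist_force: [0.4, -0.4, -0.5]
finger_gap: 0.085
```

play_rows(moves=[{"claw":8.5,"delta_pos":[0,0,2.2],"twist":0},{"claw":8.5,"delta_pos":[0,0,3.7],"twist":0},{"claw":8.5,"delta_pos":[0,0,4.0],"twist":0}])

```text
clock: 26.68
tcp_pos: [0.546, -0.2152, 0.1478]
orientation: [-0.001, 0.697, 0.717, -0.0]
wrist_force: [-0.2, 0.5, 0.3]
finger_gap: 0.0851
```

```bash
python3 - <<'E'
from h import *
print(delta([.545,-.190,.148],91.6))
E
```

```text
(array([ 2.52, -0.03, -0.02]), np.float64(91.6), np.float64(0.0))
```

play_rows(moves=[{"claw":8.5,"delta_pos":[0.8,0,0],"twist":0},{"claw":8.5,"delta_pos":[1.4,0,0],"twist":0},{"claw":8.5,"delta_pos":[1.9,0,0],"twist":0},{"claw":8.5,"delta_pos":[2.2,0,0],"twist":0},{"claw":8.5,"delta_pos":[2.4,0,0],"twist":0},{"claw":8.5,"delta_pos":[2.4,0,0],"twist":0}])

```text
clock: 27.42
tcp_pos: [0.5463, -0.1918, 0.1485]
orientation: [0.0, 0.697, 0.717, -0.0]
wrist_force: [0.2, -0.6, 0.8]
finger_gap: 0.0847
```

play_rows(moves=[{"claw":8.5,"delta_pos":[0.1,0,0],"twist":0},{"claw":8.5,"delta_pos":[0.2,0,0],"twist":0},{"claw":8.5,"delta_pos":[0.2,0,0],"twist":0}])

```text
clock: 27.8
tcp_pos: [0.5464, -0.1902, 0.1485]
orientation: [0.001, 0.697, 0.717, -0.0]
wrist_force: [-0.5, -4.8, 1.5]
finger_gap: 0.0851
```

play_rows(moves=[{"claw":8.5,"delta_pos":[0.06,0,0],"twist":0},{"claw":8.5,"delta_pos":[0.11,0,0],"twist":0},{"claw":8.5,"delta_pos":[0.11,0,0],"twist":0}])

```text
clock: 28.18
tcp_pos: [0.5463, -0.1888, 0.1485]
orientation: [0.0, 0.697, 0.717, -0.0]
wrist_force: [0.6, -5.0, 1.4]
finger_gap: 0.0848
```

play_rows(moves=[{"claw":8.5,"delta_pos":[-3,0,0],"twist":0},{"claw":8.5,"delta_pos":[-3,0,-6],"twist":0},{"claw":8.5,"delta_pos":[-1,0,-12],"twist":-10},{"claw":8.5,"delta_pos":[2,0,-18],"twist":-20},{"claw":8.5,"delta_pos":[6,-3,-20],"twist":-30},{"claw":8.5,"delta_pos":[9,-6.7,-20],"twist":-40},{"claw":8.5,"delta_pos":[9,-6.7,-20],"twist":-50},{"claw":8.5,"delta_pos":[9,-6.7,-20],"twist":-60},{"claw":8.5,"delta_pos":[9,-6.7,-20],"twist":-70},{"claw":8.5,"delta_pos":[9,-6.7,-20],"twist":-80},{"claw":8.5,"delta_pos":[9,-6.7,-20],"twist":-90},{"claw":8.5,"delta_pos":[9,-6.7,-20],"twist":-90}])

```text
clock: 29.68
tcp_pos: [0.4762, -0.0993, 0.3479]
orientation: [-0.0, -0.014, 1.0, 0.001]
wrist_force: [-0.1, 0.0, 0.2]
finger_gap: 0.0849
```

```bash
python3 look.py w9; cat > chk.py <<'E'
import h; from h import *
import pickle,sys
n=sys.argv[1];c0=[.5424,-.104,.03]
i,im,s=pickle.load(open(f"pics/{n}.pkl","rb"))
g=cv2.GaussianBlur(cv2.cvtColor(im,cv2.COLOR_RGB2GRAY),(0,0),.7).astype(float)
L=np.array([[-.0492,.0688,.174],[.0492,.0688,.174],[.0492,-.0688,.174],[-.0492,-.0688,.174]])
uv=[]
for q in proj(i,T(c0,L)):
    x,y=np.round(q).astype(int);p=g[y-6:y+7,x-6:x+7];w=np.clip(np.median(p)-15-p,0,None)
    yy,xx=np.mgrid[-6:7,-6:7];uv.append((x+(w*xx).sum()/w.sum(),y+(w*yy).sum()/w.sum()))
c=corners(i,uv)
o=fit(i,im,[(P,nn,-1) for P,nn in rectsegs(.128,.168,.152)],[.5425,-.1035,.027],.004)
print(np.round(uv,1).tolist(),c,o,rel(o[0],c[0]))
c=im[0:240,150:480];cv2.imwrite(f"pics/{n}c.png",cv2.resize(c[:,:,::-1],None,fx=2.4,fy=2.4,interpolation=cv2.INTER_CUBIC))
E
python3 chk.py w9
```

```text
29.675 [ 0.47620201 -0.09933989  0.3479404 ]
[[398.7, 235.5], [391.2, 347.9], [229.1, 349.8], [224.2, 235.9]] ([np.float64(0.5440681647282622), np.float64(-0.10306334701418765), np.float64(0.02477983378197743)], np.float64(0.1016215817584915), np.float64(0.1388234624182009)) (array([ 0.54382738, -0.10353686,  0.02388499]), 120, np.float64(1.6063121691524787), [np.float64(2.34), np.float64(0.79), np.float64(0.81), np.float64(2.35)]) [0.25 0.47 0.05]
```

View pics/w9c.png

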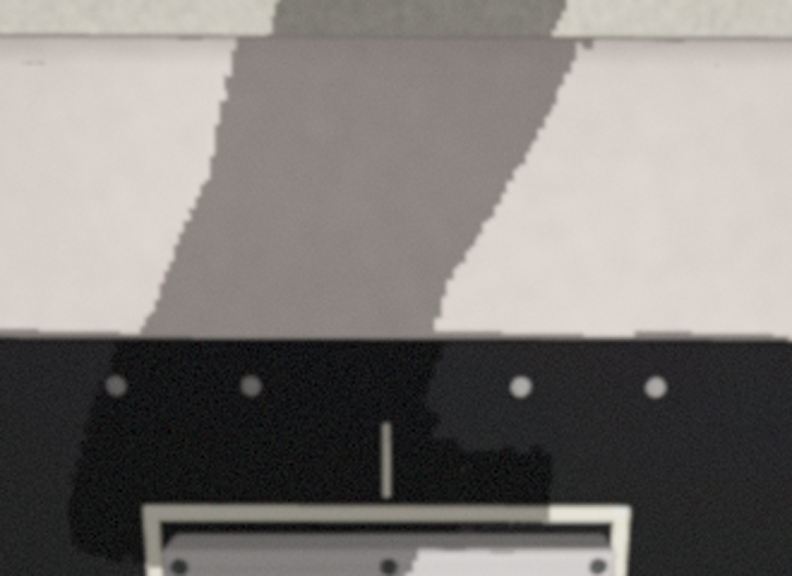

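play_rows(moves=[{"claw":8.5,"delta_pos":[-6,0.2,0],"twist":0},{"claw":8.5,"delta_pos":[-12,0.3,0],"twist":0},{"claw":8.5,"delta_pos":[-13.7,0.3,0],"twist":0},{"claw":8.5,"delta_pos":[-13.7,0.3,0],"twist":0},{"claw":8.5,"delta_pos":[-13.7,0.3,0],"twist":0}])

```text
clock: 30.35
tcp_pos: [0.6127, -0.0932, 0.3484]
orientation: [-0.0, -0.014, 1.0, 0.0]
wrist_force: [-0.4, 0.8, -0.3]
finger_gap: 0.0851
```

```bash
python3 look.py w10;python3 chk.py w10; python3 - <<'E'
# gap measurement along each side: bright line inner edge vs plate edge in the picture, plus lever from both cameras
import h; from h import *
t=imaging.camera_info("top");s=imaging.camera_info("side")
for c in("top","side"):
    im=imaging.read_camera(c);np.save(f"pics/{c}b.npy",im)
    for q in("lever_knob","vacuum_unit"):print(c,q,[(np.round(d["extent"],1).tolist(),round(d["conf"],2)) for d in spotter.spot_in(c,q)[:2]])
    hsv=cv2.cvtColor(im,cv2.COLOR_RGB2HSV)
E
```

```text
30.35 [ 0.61269367 -0.09324909  0.34835246]
[[406.7, 47.0], [398.8, 187.2], [218.3, 187.3], [208.0, 47.2]] ([np.float64(0.5424053120973), np.float64(-0.10257327056150636), np.float64(0.030409463754604682)], np.float64(0.09802020332072771), np.float64(0.13802993566521846)) (array([ 0.54205889, -0.10385024,  0.02584353]), 120, np.float64(0.6205398382481715), [np.float64(0.5), np.float64(0.71), np.float64(0.7), np.float64(0.54)]) [0.38 1.27 0.26]
top lever_knob []
top vacuum_unit [([225.2, 184.2, 275.1, 264.4], 0.69)]
side lever_knob [([266.9, 195.5, 284.2, 212.4], 0.44), ([332.6, 218.7, 495.4, 333.6], 0.21)]
side vacuum_unit [([244.5, 196.6, 345.2, 265.3], 0.84)]
```

```bash
python3 - <<'E'
from h import *
print(delta([.5402,.010,.1475],91.6))
E
```

```text
(array([ 7.  , 10.56, 20.14]), np.float64(-178.4), np.float64(90.0))
```

play_rows(moves=[{"claw":8.5,"delta_pos":[3,5,0],"twist":10},{"claw":8.5,"delta_pos":[6,9,0],"twist":20},{"claw":8.5,"delta_pos":[7,10.6,0],"twist":30},{"claw":8.5,"delta_pos":[7,10.6,0],"twist":40},{"claw":8.5,"delta_pos":[7,10.6,0],"twist":50},{"claw":8.5,"delta_pos":[7,10.6,0],"twist":60},{"claw":8.5,"delta_pos":[7,10.6,0],"twist":70},{"claw":8.5,"delta_pos":[7,10.6,0],"twist":80},{"claw":8.5,"delta_pos":[7,10.6,3],"twist":90},{"claw":8.5,"delta_pos":[7,10.6,9],"twist":90},{"claw":8.5,"delta_pos":[7,10.6,14],"twist":90},{"claw":8.5,"delta_pos":[7,10.6,16],"twist":90}])

```text
clock: 32.2
tcp_pos: [0.5382, 0.0107, 0.1852]
orientation: [-0.002, 0.697, 0.717, -0.001]
wrist_force: [0.3, -0.4, 1.2]
finger_gap: 0.0847
```

play_rows(moves=[{"claw":8.5,"delta_pos":[0,0,2.2],"twist":0},{"claw":8.5,"delta_pos":[0,0,3.7],"twist":0},{"claw":8.5,"delta_pos":[0,0,4.0],"twist":0},{"claw":8.5,"delta_pos":[-0.9,0,4.0],"twist":0},{"claw":8.5,"delta_pos":[-1.7,0,4.0],"twist":0},{"claw":8.5,"delta_pos":[-2.3,0,4.0],"twist":0},{"claw":8.5,"delta_pos":[-2.5,0,4.0],"twist":0},{"claw":8.5,"delta_pos":[-2.5,0,4.0],"twist":0}])

```text
clock: 33.2
tcp_pos: [0.5412, -0.0147, 0.1484]
orientation: [0.0, 0.697, 0.717, 0.0]
wrist_force: [-1.7, 0.1, 0.4]
finger_gap: 0.0847
```

play_rows(moves=[{"claw":8.5,"delta_pos":[-0.2,0,0],"twist":0},{"claw":8.5,"delta_pos":[-0.3,0,0],"twist":0},{"claw":8.5,"delta_pos":[-0.35,0,0],"twist":0},{"claw":8.5,"delta_pos":[-0.35,0,0],"twist":0}])

```text
clock: 33.7
tcp_pos: [0.5411, -0.0171, 0.1483]
orientation: [-0.001, 0.697, 0.717, 0.001]
wrist_force: [0.3, 5.8, 1.0]
finger_gap: 0.085
```

play_rows(moves=[{"claw":8.5,"delta_pos":[-0.07,0,0],"twist":0},{"claw":8.5,"delta_pos":[-0.12,0,0],"twist":0},{"claw":8.5,"delta_pos":[-0.12,0,0],"twist":0}])

```text
clock: 34.08
tcp_pos: [0.5411, -0.0183, 0.1483]
orientation: [-0.001, 0.697, 0.717, 0.001]
wrist_force: [0.5, 4.8, 0.2]
finger_gap: 0.0846
```

play_rows(moves=[{"claw":8.5,"delta_pos":[3,0,0],"twist":0},{"claw":8.5,"delta_pos":[3,0,-6],"twist":0},{"claw":8.5,"delta_pos":[0,0,-12],"twist":0},{"claw":8.5,"delta_pos":[-5,0,-18],"twist":0},{"claw":8.5,"delta_pos":[-9,0,-20],"twist":0},{"claw":8.5,"delta_pos":[-9,0,-20],"twist":0},{"claw":8.5,"delta_pos":[-9,0,-20],"twist":0}])

```text
clock: 34.95
tcp_pos: [0.5437, -0.1095, 0.3477]
orientation: [-0.0, 0.697, 0.717, -0.0]
wrist_force: [0.3, 0.7, 0.0]
finger_gap: 0.0851
```

```bash
python3 look.py w11;python3 chk.py w11;  python3 - <<'E'
from h import *
import pickle
i,im,s=pickle.load(open("pics/w11.pkl","rb"))
print(proj(i,T([.542,-.1038,.028],np.array([[a*.0,b*.0,.152] for a in(1,) for b in(1,)]))))
c=im[0:300,180:460];cv2.imwrite("pics/w11c.png",cv2.resize(c[:,:,::-1],None,fx=2,fy=2,interpolation=cv2.INTER_CUBIC))
E
```

```text
34.95 [ 0.54365681 -0.10949495  0.34771921]
[[250.8, 114.1], [386.0, 114.1], [378.2, 289.7], [259.2, 290.3]] ([np.float64(0.5426141683093099), np.float64(-0.1042646462822134), np.float64(0.03174010099001637)], np.float64(0.09799712087239154), np.float64(0.13846986593974295)) (array([ 0.54212161, -0.10384506,  0.02608335]), 120, np.float64(0.6152064543031862), [np.float64(0.68), np.float64(0.59), np.float64(0.6), np.float64(0.62)]) [ 0.48 -0.43  0.32]
[[317.8737427  201.22219274]]
```

```bash
python3 - <<'E'
from h import *
print(delta([.40,.287,.30],-170.7))
E
```

```text
(array([ 39.97, -13.2 ,   4.77]), np.float64(91.6), np.float64(-97.7))
```

play_rows(moves=[{"claw":8.5,"delta_pos":[5,-1.5,0],"twist":-10},{"claw":0,"delta_pos":[10,-3,0],"twist":-20},{"claw":0,"delta_pos":[15,-5,0],"twist":-30},{"claw":0,"delta_pos":[20,-6.5,0],"twist":-40},{"claw":0,"delta_pos":[25,-8,0],"twist":-50},{"claw":0,"delta_pos":[30,-10,0],"twist":-60},{"claw":0,"delta_pos":[35,-11.5,0],"twist":-70},{"claw":0,"delta_pos":[40,-13.2,0],"twist":-80},{"claw":0,"delta_pos":[40,-13.2,0],"twist":-90},{"claw":0,"delta_pos":[40,-13.2,2],"twist":-97.7},{"claw":0,"delta_pos":[40,-13.2,4.8],"twist":-97.7},{"claw":0,"delta_pos":[40,-13.2,4.8],"twist":-97.7}])

```text
clock: 36.5
tcp_pos: [0.3979, 0.2868, 0.2975]
orientation: [-0.003, -0.082, 0.997, -0.001]
wrist_force: [0.0, -0.1, 0.9]
finger_gap: -0.0001
```

```bash
python3 look.py w12; python3 - <<'E'
from h import *
import pickle
i,im,s=pickle.load(open("pics/w12.pkl","rb"))
r=[(d["extent"],d["conf"]) for d in spotter.spot_in("wrist","lever_knob")[:2]];print(r,[(d["extent"],d["conf"]) for d in spotter.spot_in("wrist","vacuum_unit")[:2]])
print("exp",proj(i,[[.482-.0375,.2935,.181],[.482,.30,.111]]))
if r:
    e=r[0][0];print(back(i,[[(e[0]+e[2])/2,(e[1]+e[3])/2]],.181))
print(get_state()["finger_gap"],s["orientation"])
E
```

```text
36.5 [0.3978774  0.28684439 0.29749248]
[([308.1, 293.2, 343.2, 314.2], 0.58)] [([247.0, 184.5, 393.3, 365.3], 0.79)]
exp [[316.45692217 302.89228769]
 [317.2801669  308.28328324]]
[[0.44404732 0.29976472 0.181     ]]
0.00016431179215660064 [-0.00287574 -0.08232602  0.99660058 -0.00119709]
```

View pics/w12.png

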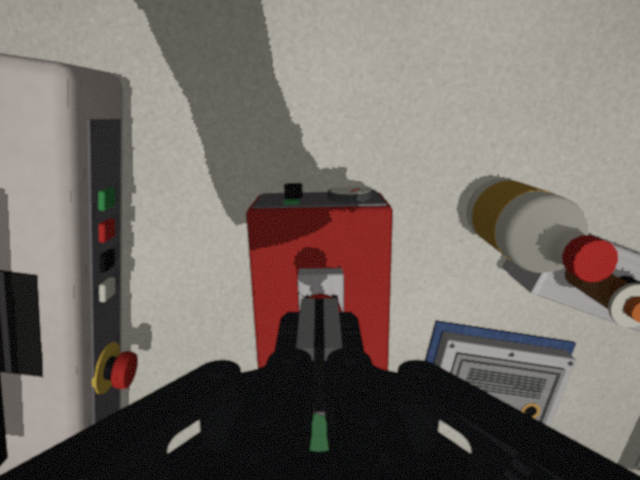

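The knob is hidden behind the fingers. The red unit's edges at columns 248 and 392 are centred on the fingers at 320 and look square to the tool, so I'm aligned with the throw direction. I'll back off slightly, go down and push.

play_rows(moves=[{"claw":0,"delta_pos":[2,0,0],"twist":0},{"claw":0,"delta_pos":[2,0,6],"twist":0},{"claw":0,"delta_pos":[2,0,11],"twist":0},{"claw":0,"delta_pos":[2,0,13.5],"twist":0},{"claw":0,"delta_pos":[1,0,13.5],"twist":0},{"claw":0,"delta_pos":[0,0,13.5],"twist":0},{"claw":0,"delta_pos":[-1.2,0,13.5],"twist":0},{"claw":0,"delta_pos":[-2.4,0,13.5],"twist":0},{"claw":0,"delta_pos":[-3.6,0,13.5],"twist":0},{"claw":0,"delta_pos":[-4.8,0,13.5],"twist":0}])

```text
clock: 37.9
tcp_pos: [0.4483, 0.2948, 0.1654]
orientation: [-0.0, -0.081, 0.997, 0.0]
wrist_force: [-2.3, 0.3, 1.7]
finger_gap: -0.0005
```

play_rows(moves=[{"claw":0,"delta_pos":[-1.2,0,0],"twist":0},{"claw":0,"delta_pos":[-2.4,0,0],"twist":0},{"claw":0,"delta_pos":[-3.4,0,0],"twist":0},{"claw":0,"delta_pos":[-4.0,0,0],"twist":0},{"claw":0,"delta_pos":[-4.3,0,0],"twist":0}])

```text
clock: 38.52
tcp_pos: [0.4903, 0.3014, 0.1647]
orientation: [-0.001, -0.081, 0.997, -0.0]
wrist_force: [-2.1, -0.2, -1.6]
finger_gap: 0.0001
```

Still moving at about 2 N. I'll creep to the stop.

play_rows(moves=[{"claw":0,"delta_pos":[-0.25,0,0],"twist":0},{"claw":0,"delta_pos":[-0.5,0,0],"twist":0},{"claw":0,"delta_pos":[-0.5,0,0],"twist":0}])

```text
clock: 38.9
tcp_pos: [0.4954, 0.3024, 0.1654]
orientation: [0.0, -0.081, 0.997, -0.0]
wrist_force: [-1.6, 0.0, -1.1]
finger_gap: -0.0
```

play_rows(moves=[{"claw":0,"delta_pos":[-0.2,0,0],"twist":0},{"claw":0,"delta_pos":[-0.3,0,0],"twist":0}])

```text
clock: 39.15
tcp_pos: [0.4971, 0.3027, 0.1653]
orientation: [-0.001, -0.081, 0.997, -0.0]
wrist_force: [-6.4, -1.1, 1.1]
finger_gap: 0.0001
```

play_rows(moves=[{"claw":0,"delta_pos":[-0.1,0,0],"twist":0},{"claw":0,"delta_pos":[-0.15,0,0],"twist":0},{"claw":0,"delta_pos":[-0.15,0,0],"twist":0}])

```text
clock: 39.52
tcp_pos: [0.4971, 0.3027, 0.1652]
orientation: [-0.002, -0.082, 0.997, -0.0]
wrist_force: [-9.0, -2.2, 2.7]
finger_gap: -0.0
```

play_rows(moves=[{"claw":0,"delta_pos":[2,0,0],"twist":0},{"claw":0,"delta_pos":[6,0,0],"twist":0},{"claw":0,"delta_pos":[8,0,-4],"twist":0},{"claw":0,"delta_pos":[8,0,-10],"twist":0},{"claw":0,"delta_pos":[8,0,-16],"twist":0},{"claw":0,"delta_pos":[8,0,-17],"twist":0},{"claw":0,"delta_pos":[8,0,-17],"twist":0},{"claw":0,"delta_pos":[8,0,-17],"twist":0}])

```text
clock: 40.52
tcp_pos: [0.4205, 0.2901, 0.3337]
orientation: [-0.001, -0.081, 0.997, -0.0]
wrist_force: [-0.4, -0.9, -0.1]
finger_gap: -0.0001
```

```bash
python3 - <<'E'
from h import *
s=get_state();print(s["clock"],s["tcp_pos"],s["wrist_force"],s["qvel"].round(3))
i=imaging.camera_info("side")
for c in("side","top","wrist"):
    im=imaging.read_camera(c);np.save(f"pics/{c}c.npy",im)
    print(c,[(np.round(d["extent"],1).tolist(),round(d["conf"],2)) for d in spotter.spot_in(c,"lever_knob")[:2]], "exp on",proj(imaging.camera_info(c),[[.482+.0379,.306,.181]]).round(1),"off",proj(imaging.camera_info(c),[[.4446,.294,.181]]).round(1))
a=np.load("pics/side0.npy").astype(int)
b=np.load("pics/sidec.npy").astype(int)
d=(abs(a-b).max(2)>60)
for nm,(x0,y0,x1,y1) in dict(bottle=(195,175,235,240),spare=(235,165,300,210),pendant=(305,180,368,228),tape=(412,210,450,240)).items(): print(nm,d[y0:y1,x0:x1].mean().round(3))
E
```

```text
40.525 [0.42047878 0.2900568  0.3337382 ] [-0.3619025  -0.930521   -0.10734825] [ 0.     0.008 -0.011  0.003  0.001 -0.   ]
side [([279.7, 179.9, 295.7, 211.4], 0.58)] exp on [[289.7 185.9]] off [[271.1 200.3]]
top [([138.2, 232.7, 198.5, 260.8], 0.62), ([249.5, 215.0, 250.3, 231.8], 0.47)] exp on [[248.3 219.1]] off [[251.7 243.4]]
wrist [([315.7, 267.5, 333.1, 299.3], 0.94)] exp on [[317.3 343. ]] off [[317.9 253. ]]
bottle 0.0
spare 0.084
pendant 0.0
tape 0.001
```

```bash
python3 - <<'E'
from h import *
a=np.load("pics/side0.npy").astype(int);b=np.load("pics/sidec.npy").astype(int)
d=(b-a).sum(2)[165:210,235:300];m=abs(d)>120;print(np.argwhere(m).min(0)+[165,235],np.argwhere(m).max(0)+[165,235],d[m].mean(),a[165:210,235:300][m].mean(0),b[165:210,235:300][m].mean(0))
imaging.read_camera("side");print([(np.round(x["extent"],1).tolist(),round(x["conf"],2)) for x in spotter.spot_in("side","spare_plate")[:2]])
r=np.load("pics/sidec.npy");R=(r[:,:,0]>110)&(r[:,:,1]<60)&(r[:,:,2]<60);ys,xs=np.nonzero(R[170:200,270:310]);print("red knob px",xs.min()+270,xs.max()+270,ys.min()+170)
E
```

```text
[180 267] [209 294] -82.01117318435755 [162.46368715 119.58100559 113.24581006] [144.32402235  85.5698324   83.38547486]
[([235.1, 170.1, 285.4, 207.6], 0.63)]
red knob px 282 294 180
```

```bash
python3 -c "
from workcell import env
print(env.hand_in())"
```

```text
the job is handed in; nothing more can be done
None
```

I slid the cold plate square into the white outline with edge pushes from all four sides. I then threw the vacuum lever fully over to its stop, and handed the job in at about 41 s of the 72 s.

- **Plate:** the last check, from straight above, put it 0.5 mm off along x, 0.4 mm off along y and 0.3° turned. That leaves gaps of roughly 3.5 to 4.5 mm all round. Only the finger sides pushed on the plate's edges, with a highest reading of about 16 N at the wrist. I did not measure the plate again after the lever was thrown.
- **Lever:** at the end the force rose from 2 N to 9 N with no further movement, and the side camera shows the knob within about 2 px of where "on" should be. The top and wrist detections of the knob were less clear. One fell on the wrong object, and the wrist one was off the place I had worked out for "on".
- **Rest of the scene:** comparing side pictures from before and after, the bottle, pendant and tape roll are unchanged. The change near the spare plate is the knob itself having moved. I did not check the syringe rack or the purple plate this way. The arm ended clear of everything.

One earlier plate check, from a slanted view, disagreed by about 0.8 mm along y with the straight-down view. I trusted the straight-down one and corrected by it.

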